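Stand the yellow ballast slab in the model crane's ballast frame

TASK

Take the yellow ballast slab out of its leaning cradle and stand it upright on edge in the free slot of the crane's ballast frame, the one with yellow tape on its floor, fully down and centred along the slot in line with its grey neighbours. Lower it in rather than dropping it, let go, and leave the loose grey slab in the other cradle as it is.

Things in the scene. Friction and masses are not known exactly. Their poses are not given: they have to be found in the camera images.
- yellow_slab: Yellow cast ballast slab: a plate 18 mm thick (x), 120 mm wide (y), 110 mm high (z), about 0.4 kg. Origin: centre of its 18 x 120 mm lower edge face, at the start about 22 mm above the bench. At the start it leans in a cradle: its z axis (up the slab) is 20 degrees off vertical, the top leaning towards the robot (cradle yaw within 15 degrees). Lift it out along its own z.
- cradle_yellow: Cradle under the yellow slab, fixed to the bench: plywood foot 120 (x) x 104 (y) x 8 mm with a black leaning holder 100 mm wide. Origin: centre of the foot's underside; x points away from the leaning top. The holder backs only the lowest 50 mm of the slab and has a 12 mm lip before its foot; the slab's upper 60 mm are free on both faces.
- free_slot (a point): Centre of the free slot's floor, 8 mm above the bench, marked with yellow tape. x across the slot, y along it, z up. Slot 27 mm wide, 110 long, ends open; walls 50 mm high, flaring at the top to a 43 mm mouth. The frame is fixed and has 3 slots 60 mm apart along x, any of which may be the free one; the others hold bolted-in grey slabs of the yellow one's size, standing 110 mm above the floor.
- grey_slab: Loose grey spare slab leaning in the other, identical cradle: same size, origin and axes as the yellow slab. Not to be moved.
Mind the look-alikes: they are no part of the job. Several things have the shape of the yellow_slab; the one meant has the colours described above.

How it is judged:
At the end, for the whole second after the job is handed in: The yellow slab stands at rest in the free slot: its lower edge within 10 mm of the slot's floor, within 12 mm of the slot's middle across it and within 25 mm of centred along it, upright within 15 degrees, released; the loose grey slab is within 20 mm of where it was (z of yellow_slab in the frame of free_slot between -0.01 and 0.01 m and x of yellow_slab in the frame of free_slot between -0.012 and 0.012 m and y of yellow_slab in the frame of free_slot between -0.025 and 0.025 m and angle between yellow_slab's own z axis and vertical below 0.26 rad and angle between the x axis of yellow_slab and the x axis of free_slot, either way round below 0.3 rad and linear speed of yellow_slab below 0.02 m/s and distance of grey_slab from where it was at the start of the episode below 0.02 m); the robot touches nothing.
It fails at once if the loose grey slab is moved by more than 20 mm (distance of grey_slab from where it was at the start of the episode above 0.02 m).
It fails at once if the yellow slab drops into the slot (moves faster than 0.6 m/s within 30 mm beside and 80 mm above the slot's floor point) (horizontal distance between yellow_slab and free_slot below 0.03 m and z of yellow_slab in the frame of free_slot below 0.08 m and linear speed of yellow_slab above 0.6 m/s).
It also fails if it takes over 38 s, if anything falls off the work surface, if the arm or the gripper's body presses on something with over 40 N, if the wrist force passes 120 N, or if a joint passes its speed limit or range.

ROBOT

A 7-joint arm with a two-finger parallel gripper is mounted at the origin on the work surface. World frame = base frame: x ahead of the robot, y to its left, z up, the work surface at z = 0. Lengths are in m, angles in rad, forces in N, time in s.
With the tool pointing down it reaches from about 0.425 to 0.925 m from the base axis. Payload 6.8 kg.
Tool frame: the origin (TCP) lies on the centre line of the jaws, within the pads' length; the fingertips stand 8 mm ahead of it and the grasp point (between the pads) lies 11 mm behind it (tip_reach is the distance from the TCP to the fingertips, in m); x points along the fingers, y is the direction in which the jaws open and shut, and the axes are right-handed (so a half turn about x gives the same grasp; the last joint's range is limited). The gripper opens to 88 mm and grips with 3 to 60 N. Pads are 20 mm wide; open, the fingers measure 115 mm over their backs; the gripper's body (75 mm by 178 mm) begins 61 mm behind the grasp point.
Start: joints at [-1.22, 0.477, 0.022, 1.555, -0.011, 1.109, -0.083], TCP at [0.299, 0.605, 0.231] pointing down, gripper open.
Joint ranges: [-2.96, 2.96], [-0.34, 2.1], [-1.41, 1.46], [0.24, 2.44], [-1.37, 4.51], [0.17, 1.92], [-2.96, 2.96]. Speed limits (rad/s): [2.39, 2.39, 3.14, 3.14, 3.14, 3.14, 3.14].

INTERFACE

Orientations are given as a unit quaternion [x, y, z, w].
In Python, from cell import * gives the robot as it stands.
- The arm moves only by the shell command python3 -m jog 'ROWS' [FORCE]. ROWS is JSON, a list of rows, each an object with "linear": the shift along the world's x, y, z in mm, a list of three; "rot": the turn, a rotation vector about the world's x, y, z in degrees, a list of three; "fingers": the finger opening in mm, from 0 to 87.8. In form: [{"linear": [dx, dy, dz], "rot": [wx, wy, wz], "fingers": fingers}, ...]. A call has exactly 8 rows; each row shifts and turns the commanded pose from where the row before left it; what a row does not reach is not made up. A row lasts 1/12 s, in which the tool goes at most 41.7 mm and 7.16 degrees, less where a joint would pass 70% of its speed; a pose out of reach is approached as far as the arm can. A call is refused whole if a number of a shift passes 41.7 or a number of a turn 7.16, either way. A call with a gripper value outside its range is refused whole. The fingers move at their own pace and stop on an object; FORCE is the grip in N (left out, the last holds). Time passes only in rows, so rows that do not move let the fingers close, or fill a call up. It gives the time, the measured TCP pose, the force and the opening at its end, in the units of the state.
- read_state(): the state, without advancing time (a new reading comes with each control period).
- read_camera(name): name is "side" or "top" or "wrist"; returns a dict with "color" (384x512x3 uint8, red, green, blue), "fov_y" (degrees; the focal length in pixels is half the picture's height over the tangent of half this angle, whatever the lens; pixels are square), "cx", "cy" (the principal point, pixels), "pose" (4x4, takes a point from camera to world coordinates); the wrist camera has in their place "tool_from_camera" (4x4, takes a point from camera to tool coordinates, whose origin is the TCP and whose axes are the tool frame's). Camera axes: x right, y down, z forward; pixel columns grow to the right and rows downward; lengths in m; the calibration is good to about 2 mm. A picture is of the moment at which its call begins: read the wrist's pose just before it. There is no depth.
- hand_in(): hands the job in, once; it reports no verdict.
The state is a dict: "t": time; "joints": joint angles; "qd": joint speeds; "joint_efforts": joint torques, N m; "tool_pos": TCP position; "ee_rot": TCP orientation; "contact_force": force on the tool from outside, world axes, zero at the start; "moment": the same for the moment, N m; "gripper_width": finger opening in m.
Only numpy, scipy, OpenCV 4.12 (cv2) and the standard library are available. Lean on these libraries where they do the work, as an engineer would, in place of code of your own. Each camera call takes 0.05 s, during which the arm holds its last target. There are 200 camera calls.

## Working session

There is one attempt and no reset: what is moved stays moved. The work goes in short steps, Python scripts to look and compute and a shell command to move; the robot and the scene stay as the last step left them, time stands still between calls to the robot, and variables do not carry over. Pictures are saved under pics/ and viewed, about 8 in all and at most 12, crops included, and the job is handed in when it is done.

```bash
mkdir -p pics
cat > h.py <<'E'
from cell import *
import numpy as np, cv2
def grab(n,f):
    c=read_camera(n); cv2.imwrite('pics/'+f,cv2.cvtColor(c['color'],cv2.COLOR_RGB2BGR)); return c
def K(c):
    f=c['color'].shape[0]/2/np.tan(np.radians(c['fov_y'])/2); return f,c['cx'],c['cy']
def ray(c,u,v,P=None):
    f,cx,cy=K(c); P=c['pose'] if P is None else P; P=np.array(P)
    d=P[:3,:3]@np.array([(u-cx)/f,(v-cy)/f,1]); return P[:3,3],d/np.linalg.norm(d)
def onz(c,u,v,z,P=None):
    o,d=ray(c,u,v,P); return o+d*(z-o[2])/d[2]
def proj(c,X,P=None):
    f,cx,cy=K(c); P=np.array(c['pose'] if P is None else P); p=P[:3,:3].T@(np.array(X)-P[:3,3]); return np.array([cx+f*p[0]/p[2],cy+f*p[1]/p[2]])
E
python3 - <<'E'
from h import *
import pickle
s=read_state(); print(s)
d={}
for n in('top','side'):
    d[n]=c=grab(n,n+'0.png'); print(n,c['fov_y'],c['cx'],c['cy'],np.round(c['pose'],3).tolist())
pickle.dump(d,open('c0.pkl','wb'))
a=np.hstack([cv2.imread('pics/top0.png')]);
E
```

```text
{'t': 0.0, 'joints': array([-1.22009191,  0.47779382,  0.02230623,  1.55644323, -0.01148372,
        1.10930971, -0.08307206]), 'qd': array([-3.36526281e-04, -1.43623141e-03,  3.61462831e-04,  1.50673585e-03,
        8.35865190e-04,  1.24006530e-03, -9.65502177e-06]), 'joint_efforts': array([ 5.93395580e-04, -5.82862329e+01,  1.53522123e+00, -2.72603667e+01,
       -5.41973370e-02,  1.70038780e-02,  1.31488841e-04]), 'tool_pos': array([0.29867789, 0.60466202, 0.22968876]), 'ee_rot': array([ 0.16012504,  0.68868903, -0.16140086,  0.68848903]), 'contact_force': array([0.19411853, 0.64394482, 0.41547209]), 'moment': array([ 0.04580072, -0.01826893, -0.01803328]), 'gripper_width': 0.08775537545024985}
top 52.28858654778202 253.75905991930566 188.52373671287455 [[-0.079, -0.976, 0.201, 0.34], [-0.997, 0.078, -0.014, 0.009], [-0.002, -0.201, -0.98, 0.795], [0.0, 0.0, 0.0, 1.0]]
side 53.49800253627213 255.02083209020378 191.96597286015236 [[0.987, -0.13, 0.097, 0.384], [-0.162, -0.771, 0.616, -0.47], [-0.005, -0.623, -0.782, 0.647], [0.0, 0.0, 0.0, 1.0]]
```

View pics/top0.png

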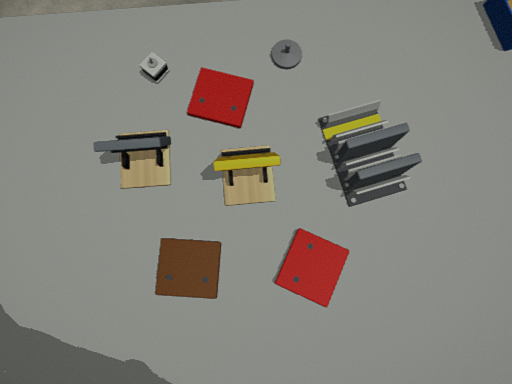

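View pics/side0.png

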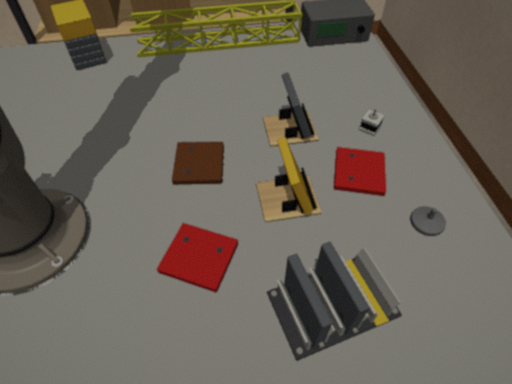

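Top view: yellow slab (247,162), loose grey slab (132,145), red plates (220,97) and (312,267), brown plate (188,267), and bolted grey slabs (372,142) and (385,172). The free slot with tape is at (352,126). I choose the yellow slab at (247,162) and check it in a close crop.

Run:
```python
from h import *
import pickle
d=pickle.load(open('c0.pkl','rb'))
t=cv2.imread('pics/top0.png'); s=cv2.imread('pics/side0.png')
z=lambda i,u,v,w,h,k:cv2.resize(i[v:v+h,u:u+w],None,fx=k,fy=k,interpolation=cv2.INTER_CUBIC)
a=np.hstack([z(t,205,140,80,60,5),z(t,315,95,80,60,5)])
b=np.hstack([z(s,250,130,80,60,5)[:300],z(s,330,240,80,60,5)])
b=np.hstack([z(s,250,135,100,75,4),z(s,320,240,100,75,4)])
cv2.imwrite('pics/crop1.png',np.vstack([a,b]))
for n,i in(('top',t),('side',s)):
    h=cv2.cvtColor(i,cv2.COLOR_BGR2HSV); m=cv2.inRange(h,(22,150,60),(33,255,255))
    cs,_=cv2.findContours(m,cv2.RETR_EXTERNAL,cv2.CHAIN_APPROX_NONE)
    for c in cs:
        if cv2.contourArea(c)>60: print(n,cv2.contourArea(c),cv2.boundingRect(c),cv2.boxPoints(cv2.minAreaRect(c)).round(1).tolist(), cv2.approxPolyDP(c,2.5,True)[:,0].tolist())
```

```text
top 818.0 (213, 152, 67, 19) [[212.39999389648438, 157.0], [278.5, 151.0], [279.79998779296875, 165.0], [213.60000610351562, 171.0]] [[279, 156], [269, 152], [223, 156], [213, 162], [214, 170], [279, 164]]
top 412.5 (323, 114, 58, 26) [[322.20001220703125, 129.1999969482422], [378.0, 113.0], [381.0, 123.5999984741211], [325.29998779296875, 139.8000030517578]] [[379, 117], [375, 114], [323, 129], [328, 139], [334, 133], [379, 121]]
side 399.0 (347, 260, 42, 66) [[339.20001220703125, 265.79998779296875], [350.79998779296875, 258.6000061035156], [388.6000061035156, 320.0], [377.0, 327.20001220703125]] [[347, 261], [378, 314], [375, 324], [387, 321], [352, 261]]
side 405.5 (278, 136, 25, 50) [[274.1000061035156, 140.0], [285.0, 136.0], [303.0, 184.60000610351562], [292.1000061035156, 188.6999969482422]] [[285, 136], [278, 142], [290, 183], [299, 181], [302, 185]]
side 6722.0 (130, 0, 173, 56) [[128.6999969482422, 11.600000381469727], [300.79998779296875, -1.600000023841858], [304.20001220703125, 43.099998474121094], [132.10000610351562, 56.400001525878906]] [[302, 14], [293, 0], [131, 13], [139, 22], [130, 29], [155, 29], [157, 32], [153, 38], [138, 40], [146, 44], [138, 55], [297, 41]]
side 702.5 (51, 0, 40, 26) [[50.099998474121094, 4.400000095367432], [86.4000015258789, -2.9000000953674316], [91.0999984741211, 20.399999618530273], [54.70000076293945, 27.700000762939453]] [[83, 1], [51, 5], [56, 23], [64, 25], [90, 18]]
```

View pics/crop1.png

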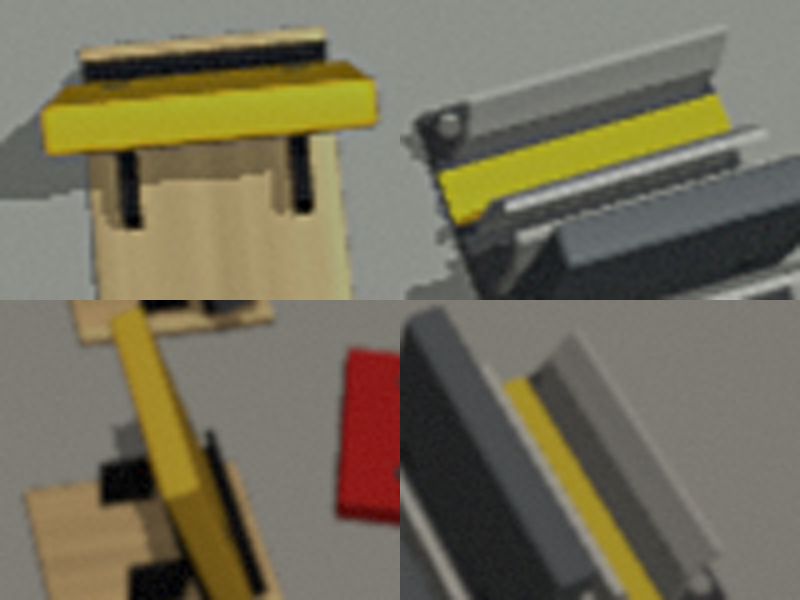

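The crop confirms the choice: the yellow slab leans with its lit top edge at about (213,161)–(280,165). The taped free slot is at (323,130)–(381,121), the row farthest in x.

Run:
```python
from h import *
import pickle
d=pickle.load(open('c0.pkl','rb')); T,S=d['top'],d['side']
p=lambda c,u,v,z:np.round(onz(c,u,v,z)*1000,1)
print('slab top far L,R (z128)',p(T,213.6,161,.1284),p(T,280.4,156,.1284)); print('near L,R',p(T,213.5,170.4,.1223),p(T,280.4,165,.1223))
print('side slab top: ',p(S,278,142,.1223),p(S,285,136.5,.1284),'near-camera', p(S,250+165/4,135+200/4,.1223),p(S,250+195/4,135+187/4,.1284))
print('tape T',[p(T,*q,.009).tolist() for q in((323,129.5),(326,139.4),(378.3,114),(381,121))])
print('tape S',[p(S,*q,.009).tolist() for q in((346.3,260),(352,259.3),(387.5,321.5),(376,325))])
print('foot S',)
```

```text
slab top far L,R (z128) [531.3  66.4 128.4] [531.  -51.9 128.4]
near L,R [515.8  68.1 122.3] [516.2 -51.  122.3]
side slab top:  [514.5  60.3 122.3] [529.7  67.  128.4] near-camera [516.  -51.3 122.3] [529.3 -51.1 128.4]
tape T [[616.0, -158.1, 9.0], [593.7, -161.9, 9.0], [641.2, -279.6, 9.0], [625.0, -283.1, 9.0]]
tape S [[605.8, -156.3, 9.0], [616.8, -156.6, 9.0], [638.3, -279.1, 9.0], [617.1, -281.6, 9.0]]
foot S
```

```bash
cat >> h.py <<'E'
from scipy.spatial.transform import Rotation as Ro
def tool():
    s=read_state(); return np.array(s['tool_pos']),Ro.from_quat(s['ee_rot']),s
def goal(yaw,tilt,sgn=1):
    # slab frame: Rz(yaw)*Ry(-tilt); tool x=-z_slab, tool y=sgn*x_slab
    B=(Ro.from_euler('z',yaw,degrees=True)*Ro.from_euler('y',-tilt,degrees=True)).as_matrix()
    x=-B[:,2]; y=sgn*B[:,0]; return Ro.from_matrix(np.c_[x,y,np.cross(x,y)])
def todo(G,pos):
    p,R,s=tool(); print('t',s['t'],'d mm',np.round(np.array(pos)-p*1000,1),'rot deg',np.degrees((G*R.inv()).as_rotvec()).round(1),'F',np.round(s['contact_force'],1),'w',round(s['gripper_width']*1000,1),'q',np.round(s['joints'],2))
E
python3 - <<'E'
from h import *
p,R,s=tool(); print(R.as_matrix().round(3))
C=np.array([523.3,8,125.4]); z=np.array([-.342,0,.94])
for g in(1,-1): todo(goal(0,20,g),C+110*z)
E
```

```text
[[-0.001  0.443  0.897]
 [-0.001  0.897 -0.443]
 [-1.    -0.002  0.   ]]
t 0.1 d mm [ 186.9 -596.7   -1. ] rot deg [ 11.2 -18.  -63. ] F [-0.7 -0.7  0.5] w 87.8 q [-1.22  0.48  0.02  1.56 -0.01  1.11 -0.08]
t 0.1 d mm [ 186.9 -596.7   -1. ] rot deg [-20.2 -12.5 114.9] F [-0.7 -0.7  0.5] w 87.8 q [-1.22  0.48  0.02  1.56 -0.01  1.11 -0.08]
```

```bash
R='x'; python3 -m jog '[{"linear":[11.7,-37.3,0],"rot":[0.7,-1.1,-3.9],"fingers":60},{"linear":[11.7,-37.3,0],"rot":[0.7,-1.1,-3.9],"fingers":60},{"linear":[11.7,-37.3,0],"rot":[0.7,-1.1,-3.9],"fingers":60},{"linear":[11.7,-37.3,0],"rot":[0.7,-1.1,-3.9],"fingers":60},{"linear":[11.7,-37.3,0],"rot":[0.7,-1.1,-3.9],"fingers":60},{"linear":[11.7,-37.3,0],"rot":[0.7,-1.1,-3.9],"fingers":60},{"linear":[11.7,-37.3,0],"rot":[0.7,-1.1,-3.9],"fingers":60},{"linear":[11.7,-37.3,0],"rot":[0.7,-1.1,-3.9],"fingers":60}]' 20
python3 -m jog '[{"linear":[11.7,-37.3,0],"rot":[0.7,-1.1,-3.9],"fingers":60},{"linear":[11.7,-37.3,0],"rot":[0.7,-1.1,-3.9],"fingers":60},{"linear":[11.7,-37.3,0],"rot":[0.7,-1.1,-3.9],"fingers":60},{"linear":[11.7,-37.3,0],"rot":[0.7,-1.1,-3.9],"fingers":60},{"linear":[11.7,-37.3,0],"rot":[0.7,-1.1,-3.9],"fingers":60},{"linear":[11.7,-37.3,0],"rot":[0.7,-1.1,-3.9],"fingers":60},{"linear":[11.7,-37.3,0],"rot":[0.7,-1.1,-3.9],"fingers":60},{"linear":[11.7,-37.3,0],"rot":[0.7,-1.1,-3.9],"fingers":60}]'
python3 - <<'E'
from h import *
C=np.array([523.3,8,125.4]); z=np.array([-.342,0,.94])
todo(goal(0,20),C+110*z)
E
```

```text
t: 0.77
tool_pos: [0.3926, 0.3047, 0.2304]
ee_rot: [0.386, 0.572, -0.295, 0.661]
contact_force: [1.5, 0.1, 0.8]
gripper_width: 0.0602
t: 1.43
tool_pos: [0.486, 0.0064, 0.2307]
ee_rot: [0.578, 0.409, -0.403, 0.58]
contact_force: [1.3, -0.3, 0.2]
gripper_width: 0.0604
t 1.4333 d mm [-0.3  1.6 -1.9] rot deg [-0.2 -0.1 -0.5] F [ 1.3 -0.3  0.2] w 60.4 q [-0.74 -0.05  0.56  2.27  0.15  0.57 -0.28]
```

```bash
cat >> h.py <<'E'
def wgrab(f):
    p,R,s=tool(); M=np.eye(4); M[:3,:3]=R.as_matrix(); M[:3,3]=p
    c=grab('wrist',f); c['pose']=M@np.array(c['tool_from_camera']); return c
E
python3 - <<'E'
from h import *
import pickle
c=wgrab('w1.png'); pickle.dump(c,open('w1.pkl','wb'))
B=Ro.from_euler('y',-20,degrees=True).as_matrix(); C=np.array([.5233,.008,.1254])
for a in(.009,-.009):
  for b in(.06,-.06): print(a,b,proj(c,C+B@[a,b,0]).round(1))
E
```

```text
0.009 0.06 [265.8 124.4]
0.009 -0.06 [263.8 246.2]
-0.009 0.06 [245.7 124.3]
-0.009 -0.06 [245.9 246.1]
```

View pics/w1.png

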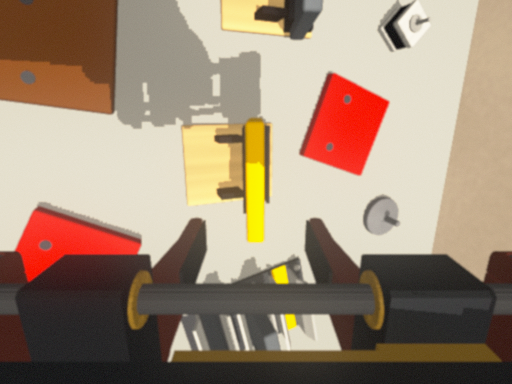

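Wrist view: the slab's top edge runs (244–265,119) to (247–265,241). That agrees across the thickness, but is about 4 mm further in +y than predicted. The jaws (205–305) straddle it, so I go down along the slab's z.

```bash
python3 -m jog '[{"linear":[4.2,0.5,-12],"rot":[0,0,-0.5],"fingers":60},{"linear":[4.2,0.5,-12],"rot":[0,0,0],"fingers":60},{"linear":[4.2,0.5,-12],"rot":[0,0,0],"fingers":60},{"linear":[4.2,0.5,-12],"rot":[0,0,0],"fingers":60},{"linear":[4.2,0.5,-12],"rot":[0,0,0],"fingers":60},{"linear":[4.2,0.5,-12],"rot":[0,0,0],"fingers":60},{"linear":[4.2,0.5,-12],"rot":[0,0,0],"fingers":60},{"linear":[4.2,0,-12],"rot":[0,0,0],"fingers":60}]'
python3 -m jog '[{"linear":[2.1,0,-5.8],"rot":[0,0,0],"fingers":60},{"linear":[2.1,0,-5.8],"rot":[0,0,0],"fingers":60},{"linear":[2.1,0,-5.8],"rot":[0,0,0],"fingers":60},{"linear":[2.1,0,-5.8],"rot":[0,0,0],"fingers":60},{"linear":[2.1,0,-5.8],"rot":[0,0,0],"fingers":60},{"linear":[2.1,0,-5.8],"rot":[0,0,0],"fingers":60},{"linear":[2.1,0,-5.8],"rot":[0,0,0],"fingers":60},{"linear":[2.1,0,-5.8],"rot":[0,0,0],"fingers":60}]'
python3 - <<'E'
from h import *
C=np.array([523.3,10,125.4]); z=np.array([-.342,0,.94])
todo(goal(0,20),C-38*z)
c=wgrab('w2.png'); grab('side','s2.png')
a=cv2.imread('pics/w2.png'); b=cv2.imread('pics/s2.png')[100:240,220:370]
cv2.imwrite('pics/crop2.png',np.hstack([cv2.resize(a,(400,300)),cv2.resize(b,(320,300))]))
E
```

```text
t: 2.15
tool_pos: [0.5197, 0.0121, 0.1338]
ee_rot: [0.578, 0.408, -0.405, 0.579]
contact_force: [-0.3, -0.2, -0.6]
gripper_width: 0.0602
t: 2.82
tool_pos: [0.5368, 0.012, 0.0878]
ee_rot: [0.579, 0.408, -0.405, 0.579]
contact_force: [-0.3, -0.7, -0.1]
gripper_width: 0.0601
t 2.8167 d mm [-0.5 -2.   1.9] rot deg [-0.1 -0.2 -0.2] F [-0.3 -0.7 -0.1] w 60.1 q [-0.46  0.34  0.34  2.28 -0.31  0.2   0.14]
```

View pics/crop2.png

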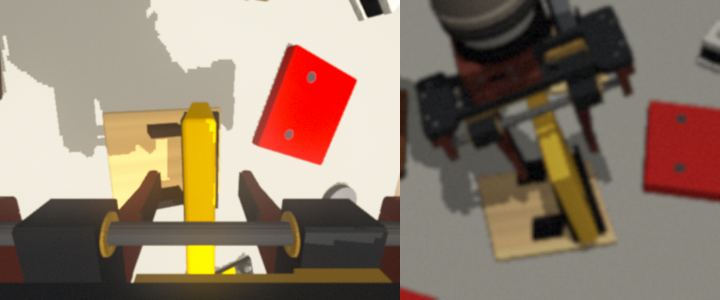

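The slab (183–217) sits centred between the fingers (155–245), so I close.

```bash
python3 -m jog '[{"linear":[0,0,0],"rot":[0,0,0],"fingers":8},{"linear":[0,0,0],"rot":[0,0,0],"fingers":8},{"linear":[0,0,0],"rot":[0,0,0],"fingers":8},{"linear":[0,0,0],"rot":[0,0,0],"fingers":8},{"linear":[0,0,0],"rot":[0,0,0],"fingers":8},{"linear":[0,0,0],"rot":[0,0,0],"fingers":8},{"linear":[0,0,0],"rot":[0,0,0],"fingers":8},{"linear":[0,0,0],"rot":[0,0,0],"fingers":8}]' 50
python3 -m jog '[{"linear":[-1,0,2.8],"rot":[0,0,0],"fingers":8},{"linear":[-2,0,5.5],"rot":[0,0,0],"fingers":8},{"linear":[-3,0,8.2],"rot":[0,0,0],"fingers":8},{"linear":[-4,0,11],"rot":[0,0,0],"fingers":8},{"linear":[-4,0,11],"rot":[0,0,0],"fingers":8},{"linear":[-4,0,11],"rot":[0,0,0],"fingers":8},{"linear":[-4,0,11],"rot":[0,0,0],"fingers":8},{"linear":[-4,0,11],"rot":[0,0,0],"fingers":8}]'
```

```text
t: 3.58
tool_pos: [0.5374, 0.012, 0.0887]
ee_rot: [0.579, 0.407, -0.405, 0.579]
contact_force: [2.6, -0.3, -0.3]
gripper_width: 0.0179
t: 4.25
tool_pos: [0.5086, 0.0116, 0.1594]
ee_rot: [0.578, 0.408, -0.406, 0.578]
contact_force: [-0.1, 0.4, -3.2]
gripper_width: 0.0177
```

```bash
python3 -m jog '[{"linear":[-3,0,12],"rot":[0,0,0],"fingers":8},{"linear":[-3,0,12],"rot":[0,0,0],"fingers":8},{"linear":[-3,0,12],"rot":[0,0,0],"fingers":8},{"linear":[0,0,12],"rot":[0,0,0],"fingers":8},{"linear":[0,0,12],"rot":[0,0,0],"fingers":8},{"linear":[0,0,12],"rot":[0,0,0],"fingers":8},{"linear":[0,0,12],"rot":[0,0,0],"fingers":8},{"linear":[0,0,6],"rot":[0,0,0],"fingers":8}]'
python3 - <<'E'
from h import *
todo(goal(11.3,0),[616,-220,255])
E
```

```text
t: 4.92
tool_pos: [0.5006, 0.0116, 0.2502]
ee_rot: [0.579, 0.408, -0.406, 0.578]
contact_force: [-1.0, 0.3, -2.8]
gripper_width: 0.0177
t 4.9167 d mm [ 115.4 -231.6    4.8] rot deg [-2.1 19.7 11.1] F [-1.   0.3 -2.8] w 17.7 q [-0.81 -0.05  0.62  2.22  0.15  0.63 -0.29]
```

```bash
python3 -m jog '[{"linear":[7.2,-14.5,0.3],"rot":[-0.1,1.2,0.7],"fingers":8},{"linear":[7.2,-14.5,0.3],"rot":[-0.1,1.2,0.7],"fingers":8},{"linear":[7.2,-14.5,0.3],"rot":[-0.1,1.2,0.7],"fingers":8},{"linear":[7.2,-14.5,0.3],"rot":[-0.1,1.2,0.7],"fingers":8},{"linear":[7.2,-14.5,0.3],"rot":[-0.1,1.2,0.7],"fingers":8},{"linear":[7.2,-14.5,0.3],"rot":[-0.1,1.2,0.7],"fingers":8},{"linear":[7.2,-14.5,0.3],"rot":[-0.1,1.2,0.7],"fingers":8},{"linear":[7.2,-14.5,0.3],"rot":[-0.1,1.2,0.7],"fingers":8}]'
python3 - <<'E'
from h import *
import pickle
c=wgrab('w3.png'); pickle.dump(c,open('w3.pkl','wb'))
E
```

```text
t: 5.58
tool_pos: [0.5582, -0.1045, 0.2511]
ee_rot: [0.517, 0.481, -0.427, 0.565]
contact_force: [1.1, -0.2, -3.9]
gripper_width: 0.0178
```

View pics/w3.png

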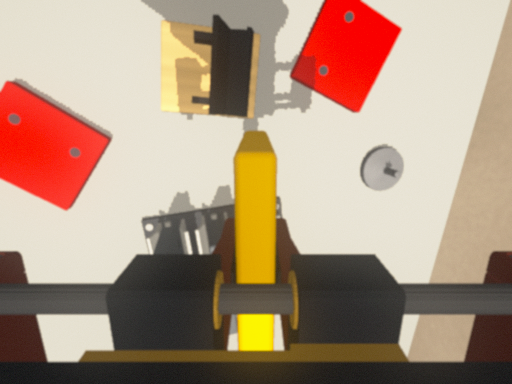

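```bash
python3 -m jog '[{"linear":[7.2,-14.5,0.3],"rot":[-0.1,1.2,0.7],"fingers":8},{"linear":[7.2,-14.5,0.3],"rot":[-0.1,1.2,0.7],"fingers":8},{"linear":[7.2,-14.5,0.3],"rot":[-0.1,1.2,0.7],"fingers":8},{"linear":[7.2,-14.5,0.3],"rot":[-0.1,1.2,0.7],"fingers":8},{"linear":[7.2,-14.5,0.3],"rot":[-0.1,1.2,0.7],"fingers":8},{"linear":[7.2,-14.5,0.3],"rot":[-0.1,1.2,0.7],"fingers":8},{"linear":[7.2,-14.5,0.3],"rot":[-0.1,1.2,0.7],"fingers":8},{"linear":[7.2,-14.5,0.3],"rot":[-0.1,1.2,0.7],"fingers":8}]'
python3 - <<'E'
from h import *
import pickle
c=pickle.load(open('w3.pkl','rb')); P=np.array(c['tool_from_camera'])
for (u,v,X) in((254,155,-.038),(256,131,.072)):
    o,d=ray(c,u,v,P); q=o+d*(X-o[0])/d[0]; print('slab +y end in tool',(q*1000).round(1))
todo(goal(11.3,0),[616,-220,255]); p,R,_=tool(); print((R.as_matrix()[:,2]).round(3))
a=grab('side','s4.png'); b=grab('top','t4.png')
pickle.dump((a,b),open('c4.pkl','wb'))
A=cv2.imread('pics/s4.png')[150:384,200:440]; B=cv2.imread('pics/t4.png')[60:260,260:460]
cv2.imwrite('pics/crop4.png',np.hstack([cv2.resize(A,(400,390)),cv2.resize(B,(390,390))]))
E
```

```text
t: 6.3
tool_pos: [0.6162, -0.2202, 0.2534]
ee_rot: [0.452, 0.548, -0.444, 0.546]
contact_force: [0.4, 0.5, -3.2]
gripper_width: 0.018
slab +y end in tool [-38.   -1.2 -57.2]
slab +y end in tool [ 72.   -0.1 -58.3]
t 6.3 d mm [-0.2  0.2  1.6] rot deg [-0.6  0.3 -0.1] F [ 0.4  0.5 -3.2] w 18.0 q [-0.24  0.5   0.71  1.62 -0.36  1.15  0.76]
[ 0.198 -0.98  -0.009]
```

View pics/crop4.png

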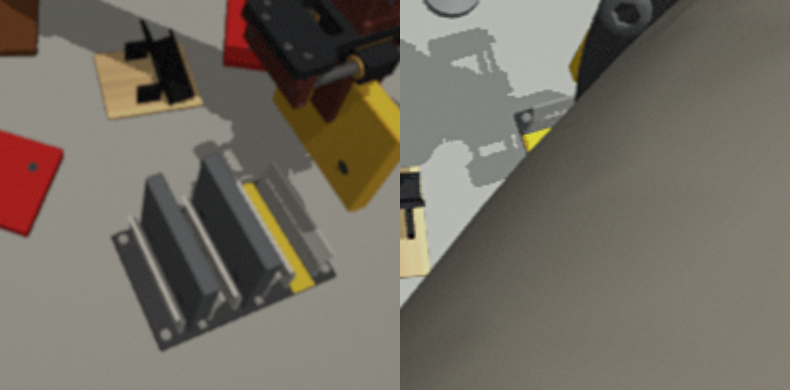

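Run:
```python
from h import *
import pickle
d=pickle.load(open('c0.pkl','rb')); T,S=d['top'],d['side']
p=lambda c,u,v,z:np.round(onz(c,u,v,z)[:2]*1000,1)
print(p(T,347,144.5,.118),p(T,407,127,.118))
G=np.array([616.3,-220]); a=np.radians(11.3); X=np.array([np.cos(a),np.sin(a)]); Y=np.array([-X[1],X[0]])
i={n:cv2.imread(f'pics/{n}0.png') for n in('top','side')}
for n,c in d.items():
  for k in(0,-60):
    pts=[proj(c,[*(G+k*X+sx*X+sy*Y)/1000,.118 if k else .058]) for sx,sy in((9,60),(9,-60),(-9,-60),(-9,60))] if k else [proj(c,[*(G+sx*X+sy*Y)/1000,.008]) for sx,sy in((13.5,55),(13.5,-55),(-13.5,-55),(-13.5,55))]
    s=np.array(pts)
    if k==0: pass
    o=(310,90) if n=='top' else (280,235)
    i[n+str(k)]=s
o={'top':(310,90),'side':(290,230)}; out=[]
for n in o:
  u,v=o[n]; im=cv2.resize(i[n][v:v+110,u:u+110],None,fx=3.6,fy=3.6,interpolation=cv2.INTER_CUBIC)
  for k in(0,-60): cv2.polylines(im,[np.int32((i[n+str(k)]-[u,v]+.5)*3.6)],True,(255,0,255) if k else (0,255,0),1)
  out.append(im)
cv2.imwrite('pics/ov.png',np.hstack(out))
```

```text
[ 545.8 -174.8] [ 570.2 -288.1]
```

View pics/ov.png

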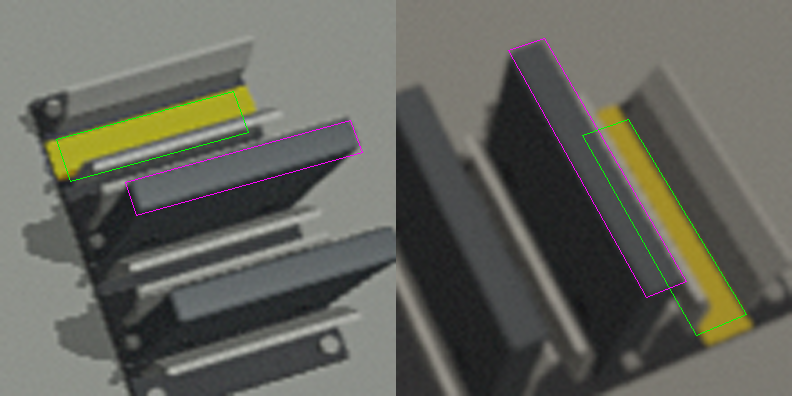

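The overlay puts the green slot-floor outline on the tape, and the pink neighbour-top outline on the grey slab's top within about 2 mm. Lowering now.

```bash
python3 -m jog '[{"linear":[0,1,-14],"rot":[-0.6,0.3,0],"fingers":8},{"linear":[0,1,-14],"rot":[0,0,0],"fingers":8},{"linear":[0,0,-14],"rot":[0,0,0],"fingers":8},{"linear":[0,0,-14],"rot":[0,0,0],"fingers":8},{"linear":[0,0,-14],"rot":[0,0,0],"fingers":8},{"linear":[0,0,-14],"rot":[0,0,0],"fingers":8},{"linear":[0,0,-14],"rot":[0,0,0],"fingers":8},{"linear":[0,0,-14],"rot":[0,0,0],"fingers":8}]'
python3 - <<'E'
from h import *
import pickle
todo(goal(11.3,0),[616,-218,80])
a=grab('side','s5.png'); A=a['color'][:,:,::-1][200:384,260:460]
c=wgrab('w5.png')
cv2.imwrite('pics/crop5.png',np.hstack([cv2.resize(A,(435,400),interpolation=cv2.INTER_CUBIC),cv2.resize(c['color'][:,:,::-1][84:,100:400],(365,365))[:, :] if 0 else cv2.resize(c['color'][:,:,::-1][:,100:400],(312,400))]))
E
```

```text
t: 7.07
tool_pos: [0.6166, -0.2179, 0.1412]
ee_rot: [0.449, 0.546, -0.447, 0.548]
contact_force: [1.1, 0.9, -4.0]
gripper_width: 0.018
t 7.0667 d mm [ -0.6  -0.1 -61.2] rot deg [ 0.   0.2 -0.1] F [ 1.1  0.9 -4. ] w 18.0 q [-0.2   0.61  0.65  1.72 -0.44  0.95  0.81]
```

View pics/crop5.png

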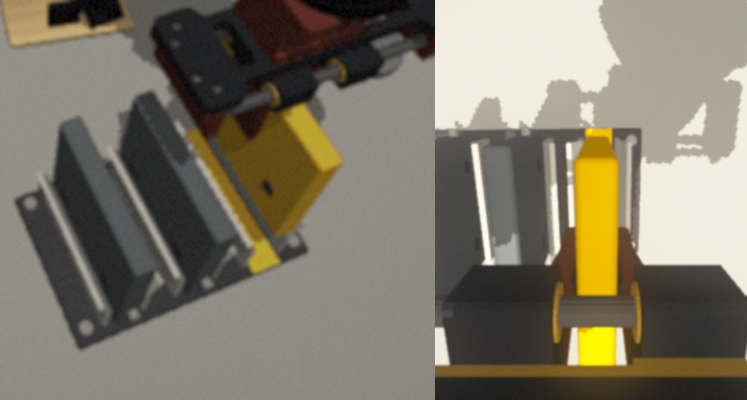

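In the wrist view the slab end (596,150) lines up with the tape end (598,134), and in the side view the slab is over the mouth. I continue slowly.

```bash
python3 -m jog '[{"linear":[0,0,-5],"rot":[0,0,0],"fingers":8},{"linear":[0,0,-5],"rot":[0,0,0],"fingers":8},{"linear":[0,0,-5],"rot":[0,0,0],"fingers":8},{"linear":[0,0,-5],"rot":[0,0,0],"fingers":8},{"linear":[0,0,-5],"rot":[0,0,0],"fingers":8},{"linear":[0,0,-5],"rot":[0,0,0],"fingers":8},{"linear":[0,0,-5],"rot":[0,0,0],"fingers":8},{"linear":[0,0,-5],"rot":[0,0,0],"fingers":8}]'
python3 -m jog '[{"linear":[0,0,-2.5],"rot":[0,0,0],"fingers":8},{"linear":[0,0,-2.5],"rot":[0,0,0],"fingers":8},{"linear":[0,0,-2.5],"rot":[0,0,0],"fingers":8},{"linear":[0,0,-2],"rot":[0,0,0],"fingers":8},{"linear":[0,0,-2],"rot":[0,0,0],"fingers":8},{"linear":[0,0,-2],"rot":[0,0,0],"fingers":8},{"linear":[0,0,-1.5],"rot":[0,0,0],"fingers":8},{"linear":[0,0,-1],"rot":[0,0,0],"fingers":8}]'
```

```text
t: 7.83
tool_pos: [0.6168, -0.2181, 0.1021]
ee_rot: [0.448, 0.546, -0.447, 0.548]
contact_force: [-0.6, 0.0, -2.6]
gripper_width: 0.0178
t: 8.5
tool_pos: [0.6167, -0.2181, 0.0864]
ee_rot: [0.449, 0.546, -0.447, 0.548]
contact_force: [1.1, -0.5, -2.8]
gripper_width: 0.018
```

```bash
python3 -m jog '[{"linear":[0,0,-1],"rot":[0,0,0],"fingers":8},{"linear":[0,0,-1],"rot":[0,0,0],"fingers":8},{"linear":[0,0,-1],"rot":[0,0,0],"fingers":8},{"linear":[0,0,-0.5],"rot":[0,0,0],"fingers":8},{"linear":[0,0,-0.5],"rot":[0,0,0],"fingers":8},{"linear":[0,0,-0.5],"rot":[0,0,0],"fingers":8},{"linear":[0,0,-0.5],"rot":[0,0,0],"fingers":8},{"linear":[0,0,0],"rot":[0,0,0],"fingers":8}]'
python3 -m jog '[{"linear":[0,0,-0.5],"rot":[0,0,0],"fingers":8},{"linear":[0,0,-0.5],"rot":[0,0,0],"fingers":8},{"linear":[0,0,-0.5],"rot":[0,0,0],"fingers":8},{"linear":[0,0,0],"rot":[0,0,0],"fingers":8},{"linear":[0,0,0],"rot":[0,0,0],"fingers":8},{"linear":[0,0,0],"rot":[0,0,0],"fingers":8},{"linear":[0,0,0],"rot":[0,0,0],"fingers":8},{"linear":[0,0,0],"rot":[0,0,0],"fingers":8}]'
```

```text
t: 9.17
tool_pos: [0.6167, -0.2181, 0.0815]
ee_rot: [0.449, 0.546, -0.447, 0.548]
contact_force: [0.3, 0.1, -2.6]
gripper_width: 0.0183
t: 9.83
tool_pos: [0.6168, -0.2181, 0.0801]
ee_rot: [0.449, 0.546, -0.447, 0.548]
contact_force: [-0.1, 0.3, -3.4]
gripper_width: 0.018
```

```bash
python3 -m jog '[{"linear":[0,0,-0.5],"rot":[0,0,0],"fingers":8},{"linear":[0,0,-0.5],"rot":[0,0,0],"fingers":8},{"linear":[0,0,-0.5],"rot":[0,0,0],"fingers":8},{"linear":[0,0,-0.5],"rot":[0,0,0],"fingers":8},{"linear":[0,0,0],"rot":[0,0,0],"fingers":8},{"linear":[0,0,0],"rot":[0,0,0],"fingers":8},{"linear":[0,0,0],"rot":[0,0,0],"fingers":8},{"linear":[0,0,0],"rot":[0,0,0],"fingers":8}]'
```

```text
t: 10.5
tool_pos: [0.6169, -0.2182, 0.079]
ee_rot: [0.449, 0.546, -0.447, 0.548]
contact_force: [-2.5, 2.1, 4.9]
gripper_width: 0.0177
```

Floor contact shows as the vertical force going from −3 to +5 N, at the expected height. Releasing with a limited opening, because the neighbour is close, then rising.

```bash
python3 -m jog '[{"linear":[0,0,0],"rot":[0,0,0],"fingers":20},{"linear":[0,0,0],"rot":[0,0,0],"fingers":23},{"linear":[0,0,0],"rot":[0,0,0],"fingers":26},{"linear":[0,0,0],"rot":[0,0,0],"fingers":30},{"linear":[0,0,0],"rot":[0,0,0],"fingers":35},{"linear":[0,0,0],"rot":[0,0,0],"fingers":40},{"linear":[0,0,0],"rot":[0,0,0],"fingers":44},{"linear":[0,0,0],"rot":[0,0,0],"fingers":44}]'
python3 -m jog '[{"linear":[0,0,4],"rot":[0,0,0],"fingers":44},{"linear":[0,0,8],"rot":[0,0,0],"fingers":44},{"linear":[0,0,12],"rot":[0,0,0],"fingers":44},{"linear":[0,0,14],"rot":[0,0,0],"fingers":44},{"linear":[0,0,16],"rot":[0,0,0],"fingers":44},{"linear":[0,0,20],"rot":[0,0,0],"fingers":44},{"linear":[0,0,20],"rot":[0,0,0],"fingers":44},{"linear":[0,0,20],"rot":[0,0,0],"fingers":44}]'
python3 -m jog '[{"linear":[-10,30,20],"rot":[0,0,0],"fingers":44},{"linear":[-10,30,20],"rot":[0,0,0],"fingers":44},{"linear":[-10,30,10],"rot":[0,0,0],"fingers":44},{"linear":[-10,30,0],"rot":[0,0,0],"fingers":44},{"linear":[-10,30,0],"rot":[0,0,0],"fingers":44},{"linear":[-10,30,0],"rot":[0,0,0],"fingers":44},{"linear":[-10,30,0],"rot":[0,0,0],"fingers":44},{"linear":[-10,30,0],"rot":[0,0,0],"fingers":44}]'
python3 - <<'E'
from h import *
import pickle
a=grab('side','s6.png'); b=grab('top','t6.png'); pickle.dump((a,b),open('c6.pkl','wb'))
G=np.array([616.3,-220]); t=np.radians(11.3); X=np.array([np.cos(t),np.sin(t)]); Y=np.array([-X[1],X[0]])
out=[]
for c,(u,v) in((a,(290,210)),(b,(310,80))):
  im=cv2.resize(c['color'][v:v+120,u:u+120,::-1],None,fx=3.3,fy=3.3,interpolation=cv2.INTER_CUBIC)
  s=np.array([proj(c,[*(G+sx*X+sy*Y)/1000,.118]) for sx,sy in((9,60),(9,-60),(-9,-60),(-9,60))])
  cv2.polylines(im,[np.int32((s-[u,v]+.5)*3.3)],True,(255,0,255),1); out.append(im)
cv2.imwrite('pics/crop6.png',np.hstack(out))
# grey loose slab change
d=pickle.load(open('c0.pkl','rb'))
df=np.abs(a['color'].astype(int)-d['side']['color'])[65:145,258:320].max(2); print('grey diff side: frac>40',(df>40).mean())
E
```

```text
t: 11.17
tool_pos: [0.6167, -0.2181, 0.078]
ee_rot: [0.448, 0.546, -0.447, 0.548]
contact_force: [0.1, -0.1, -0.1]
gripper_width: 0.0438
t: 11.83
tool_pos: [0.6169, -0.2184, 0.1947]
ee_rot: [0.449, 0.545, -0.447, 0.549]
contact_force: [0.8, -0.7, 0.2]
gripper_width: 0.044
t: 12.5
tool_pos: [0.5363, 0.0229, 0.2436]
ee_rot: [0.449, 0.546, -0.447, 0.548]
contact_force: [0.7, -0.2, -0.4]
gripper_width: 0.0443
grey diff side: frac>40 0.4038306451612903
```

View pics/crop6.png

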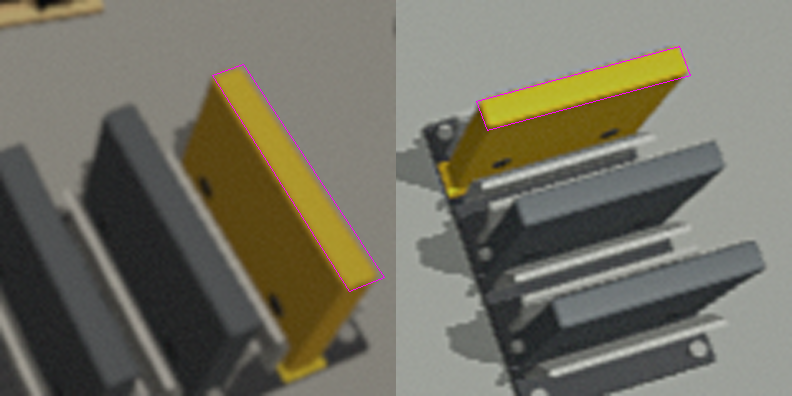

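The slab's top matches the expected outline in both views and is in line with its neighbours. The side-view difference at the grey slab may just be the arm or its shadow, so I check that region in the top view.

Run:
```python
from h import *
import pickle
a,b=pickle.load(open('c6.pkl','rb')); d=pickle.load(open('c0.pkl','rb'))
df=np.abs(b['color'].astype(int)-d['top']['color'])[125:195,90:180].max(2); print('top diff',(df>40).mean(),df.max())
cv2.imwrite('pics/g.png',np.vstack([np.hstack([cv2.resize(c['color'][65:145,240:340,::-1],(400,280)) for c in(d['side'],a)]),np.hstack([cv2.resize(c['color'][120:190,85:185,::-1],(400,280)) for c in(d['top'],b)])]))
```

```text
top diff 0.20539682539682538 138
```

View pics/g.png

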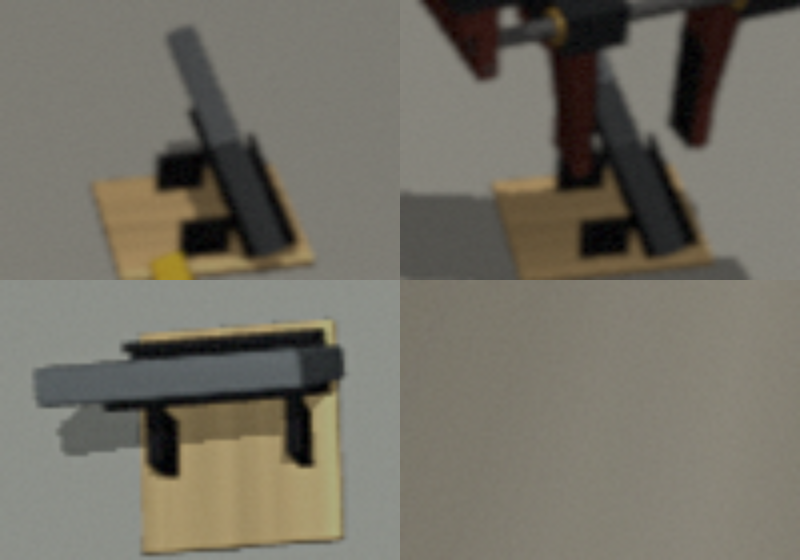

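The grey slab is where it was: its near end is at (260,245) and (665,245) in the paired side crops. The differences are the gripper hanging in front of it and the arm covering the top view. Nothing is being touched, so I hand in.

```bash
python3 -c "
from cell import *
s=read_state(); print(s['t'],s['contact_force'],abs(s['qd']).max()); print(hand_in())"
```

```text
12.6 [ 1.05788866  0.55701695 -0.11040233] 0.07350292200180512
the job is handed in; nothing more can be done
None
```

The yellow slab is standing upright in the taped free slot, released, and the job was handed in at 12.6 s of the 38 s allowed; no verdict was reported. I lifted it out of the cradle along its own axis, turned it upright in line with the frame and lowered it slowly. It touched the floor at the expected height, with about 5 N on the tool. I opened the jaws only to 44 mm to clear the neighbouring slab, then withdrew.

**Last checks:**
- **Slab position:** its top edge matched the predicted outline in the side and top views within about 2 mm, level with its neighbours.
- **Loose grey slab:** it looks unmoved in the side view. The gripper hid part of it there and the arm blocked the top view, so my image-difference check showed changes (40% of pixels in the side view, 21% in the top view) that I put down to the arm and its shadow. Its position rests on my visual comparison.
- **Robot:** the gripper was clear of everything at hand-in, with only about 1 N of residual force reading.

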